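Sweep spent batteries off the sorting board into the tray

TASK

Three spent nine-volt batteries lie on the wooden sorting board, which has a tray against each end. With your fingertips, sweep all three along the board and off its end so that they drop into the plain tray (the one without compartments), one by one or together; do not pick them up. Leave the heatsink and the jar on the board, and the keypad and the power brick beside it, where they are.

Things in the scene. Friction and masses are not known exactly. Their poses are not given: they have to be found in the camera images.
- battery0_c (a point): a spent nine-volt block battery, black with a steel band, 47 x 26.5 x 17.5 mm high as it lies flat, 45 g, two small snap studs on one end; this point is its centre, 8.75 mm above its underside; its x runs along its length (at any yaw). It slides easily and falls freely
- battery1_c (a point): a spent nine-volt block battery, black with a steel band, 47 x 26.5 x 17.5 mm high as it lies flat, 45 g, two small snap studs on one end; this point is its centre, 8.75 mm above its underside; its x runs along its length (at any yaw). It slides easily and falls freely
- battery2_c (a point): a spent nine-volt block battery, black with a steel band, 47 x 26.5 x 17.5 mm high as it lies flat, 45 g, two small snap studs on one end; this point is its centre, 8.75 mm above its underside; its x runs along its length (at any yaw). It slides easily and falls freely
- board: the wooden sorting board, fixed, 280 mm (its x) by 300 mm (its y), flat top 65 mm above the table; origin at the centre of its underside. Wooden lips 8 mm wide and 8 mm high run along its two 300 mm sides (local x = -140 and +140 mm); its two ends (local y = -150 and +150 mm) are open, with no lip. All three batteries start on it, in two rows along y: two at about local x = -85 mm, one at about +85 mm
- plain_tray: the plain grey tray without compartments, fixed: outside 260 mm (its x) by 120 mm (its y) by 55 mm high, walls and floor 4 mm, inside 252 x 112 mm; origin at the centre of its underside, axes parallel to the board's. It stands close against one end of the board, either end (its centre 213 mm from the board's along the board's y or -y), its rim 10 mm below the board's top
- split_tray: the grey tray divided into six compartments that hold computer parts, fixed, same outside size, close against the other end of the board; not for the batteries; origin at the centre of its underside
- heatsink: loose finned aluminium heatsink, 38 x 38 x 30 mm high, standing on the board between the two rows of batteries; origin at the centre of its underside
- jar: loose screw-top jar of brass screws, 39 mm across, 48 mm high, standing on the board between the two rows; origin at the centre of its underside
- keypad: loose black keypad on the table on the left (+y) of the board and trays, 160 x 55 x 22 mm; origin at the centre of its underside
- power_brick: loose black power brick on the table on the right (-y) of the board and trays, 110 x 50 x 32 mm; origin at the centre of its underside
Things that resemble listed ones, but are neither listed nor needed, are in the scene too. What is shaped like the part that bears battery1_c but white is not meant.

How it is judged:
By the outcome, as a careful person would: the job done as asked, in the order asked, and still so for the second after the job is handed in, with the robot touching nothing.
It also fails if it takes over 67 s, if anything falls off the work surface, if the arm or the gripper's body presses on something with over 40 N, if the wrist force passes 120 N, or if a joint passes its speed limit or range.

ROBOT

A 6-joint arm with a two-finger parallel gripper is mounted at the origin on the work surface. World frame = base frame: x ahead of the robot, y to its left, z up, the work surface at z = 0. Lengths are in m, angles in rad, forces in N, time in s.
With the tool pointing down it reaches from about 0.35 to 0.95 m from the base axis. Payload 17.4 kg.
Tool frame: the origin (TCP) lies midway between the tips of the shut fingers; the grasp point (between the pads) lies 19 mm behind it; z points along the fingers, x is the direction in which the jaws open and shut, and the axes are right-handed (so a half turn about z gives the same grasp; the last joint's range is limited). The gripper opens to 93 mm and grips with 3 to 60 N. Pads are 15 mm wide; open, the fingers measure 128 mm over their backs; the gripper's body (75 mm by 188 mm) begins 65 mm behind the grasp point.
Start: joints at [-0.038, 0.116, 1.442, -0, 1.584, -0.038], TCP at [0.675, -0, 0.219] pointing down, gripper open.
Joint ranges: [-2.83, 2.83], [-0.83, 2.19], [0.07, 2.5], [-1.14, 4.28], [0.01, 3], [-2.97, 2.97]. Speed limits (rad/s): [1.89, 1.89, 2.22, 3.14, 3.14, 3.14].

INTERFACE

Orientations are given as a unit quaternion [w, x, y, z].
In Python, from bench import env gives the robot as it stands. The module is installed in compiled form; this text tells all that it offers.
- The arm moves only by the shell command python3 -m pendant 'ROWS'. ROWS is JSON, a list of rows, each a list of 7 numbers: the finger opening in cm, from 0 to 9.3, then the shift along the tool's x, y, z in cm, then the turn, a rotation vector about the tool's x, y, z in rad. In form: [[hand, tx, ty, tz, ax, ay, az], ...]. A call has 1 to 10 rows; each row is the pose to reach, as a shift and turn from the pose measured when the call began, along the tool's axes at that moment; what a row does not reach only later rows make up. A row lasts 1/10 s, in which the tool goes at most 50 mm and 8.59 degrees, less where a joint would pass 70% of its speed; a pose out of reach is approached as far as the arm can. A call with a gripper value outside its range is refused whole. The fingers move at their own pace and stop on an object; the grip force is fixed at half the most. Time passes only in rows, so rows that repeat a pose let the fingers close. It gives the time, the measured TCP pose, the force and the opening at its end, in the units of the state.
- env.observe(): the state, without advancing time (a new reading comes with each control period).
- env.get_image(name): name is "scene" or "side" or "wrist"; returns the picture (480x640x3 uint8, blue, green, red); there is no depth.
- env.calibration(name): a dict with "vfov" (degrees; the focal length in pixels is half the picture's height over the tangent of half this angle, whatever the lens; pixels are square), "cx", "cy" (the principal point, pixels), "D" ([k1, k2, p1, p2, k3] as OpenCV has them; the pictures are not rectified), "origin" and "attitude" of the camera in the world; the wrist camera has in their place "mount" (4x4, takes a point from camera to tool coordinates, whose origin is the TCP and whose axes are the tool frame's). Camera axes: x right, y up, looking along -z (the intrinsics and any distortion apply to the point x, -y, -z); pixel columns grow to the right and rows downward; lengths in m; the calibration is good to about 2 mm. A picture is of the moment at which its call begins: read the wrist's pose just before it. calibration takes no time and is no camera call.
- env.job_done(): hands the job in, once; it reports no verdict.
The state is a dict: "clock": time; "joint_pos": joint angles; "qvel": joint speeds; "joint_torque": joint torques, N m; "ee_pos": TCP position; "ee_rot": TCP orientation; "contact_force": force on the tool from outside, world axes, zero at the start; "torque": the same for the moment, N m; "gripper_width": finger opening in m.
Only numpy, scipy, OpenCV 4.12 (cv2) and the standard library are available. Lean on these libraries where they do the work, as an engineer would, in place of code of your own. Each camera call takes 0.05 s, during which the arm holds its last target. There are 200 camera calls.

## Working session

There is one attempt and no reset: what is moved stays moved. The work goes in short steps, Python scripts to look and compute and a shell command to move; the robot and the scene stay as the last step left them, time stands still between calls to the robot, and variables do not carry over. Pictures are saved under pics/ and viewed, about 8 in all and at most 12, crops included, and the job is handed in when it is done.

```bash
mkdir -p pics; cat > h.py <<'E'
import numpy as np,cv2
from bench import env
from scipy.spatial.transform import Rotation as R
def cam(n):
    c=env.calibration(n); f=240/np.tan(np.radians(c["vfov"]/2))
    K=np.array([[f,0,c["cx"]],[0,f,c["cy"]],[0,0,1]]); return c,K,np.array(c["D"],float)
def pose(n):
    c,K,D=cam(n)
    if n=="wrist":
        s=env.observe(); q=s["ee_rot"]; T=np.eye(4); T[:3,:3]=R.from_quat([*q[1:],q[0]]).as_matrix(); T[:3,3]=s["ee_pos"]
        M=T@np.array(c["mount"]); return M[:3,:3],M[:3,3]
    a=np.array(c["attitude"],float)
    r=a if a.shape==(3,3) else R.from_quat([*a[1:],a[0]]).as_matrix()
    return r,np.array(c["origin"])
def world(n,px,z):
    c,K,D=cam(n); r,o=pose(n)
    u=cv2.undistortPoints(np.array(px,float).reshape(-1,1,2),K,D).reshape(-1,2)
    d=np.c_[u[:,0],-u[:,1],-np.ones(len(u))]@r.T
    return o+d*((z-o[2])/d[:,2])[:,None]
def pix(n,P):
    c,K,D=cam(n); r,o=pose(n); p=(np.array(P,float)-o)@r; p=p*[1,-1,-1]
    return cv2.projectPoints(p,np.zeros(3),np.zeros(3),K,D)[0].reshape(-1,2)
E
python3 - <<'E'
from h import *
for n in("scene","side"): cv2.imwrite(f"pics/{n}0.png",env.get_image(n)); print(env.calibration(n))
print(env.calibration("wrist")); print(env.observe())
E
```

```text
{'vfov': 47.79297794050653, 'cx': 314.0919538411116, 'cy': 228.73466349336056, 'D': array([-0.03213542,  0.        ,  0.        ,  0.        ,  0.        ]), 'origin': array([ 1.42670324, -0.69377393,  1.02961015]), 'attitude': array([0.80564679, 0.38276811, 0.189848  , 0.41034078])}
{'vfov': 54.217336543848255, 'cx': 315.24564821503554, 'cy': 231.28429073056947, 'D': array([0.01580517, 0.        , 0.        , 0.        , 0.        ]), 'origin': array([-0.08943544, -0.65878165,  0.70325939]), 'attitude': array([ 0.8349051 ,  0.41951228, -0.16789748, -0.31425046])}
{'vfov': 59.03653736440105, 'cx': 321.9138068770165, 'cy': 242.1647899702137, 'D': array([0.0321396, 0.       , 0.       , 0.       , 0.       ]), 'mount': array([[ 9.99999188e-01,  7.18146199e-04, -1.05257721e-03,
        -7.29941783e-05],
       [ 4.06228258e-04, -9.62624957e-01, -2.70837639e-01,
        -7.43276692e-02],
       [-1.20773811e-03,  2.70836991e-01, -9.62624468e-01,
        -1.66632214e-01],
       [ 0.00000000e+00,  0.00000000e+00,  0.00000000e+00,
         1.00000000e+00]])}
{'clock': 0.1, 'joint_pos': array([-3.77679062e-02,  1.16426676e-01,  1.44220905e+00,  8.35911568e-06,
        1.58396245e+00, -3.78032288e-02]), 'qvel': array([-0.00052996,  0.0011512 , -0.00118633,  0.00063297, -0.00022999,
        0.00060071]), 'joint_torque': array([ 3.09313356e-03, -7.22894382e+01, -6.23865938e+01,  7.81798759e-02,
        2.28431396e-02, -1.37065126e-04]), 'ee_pos': array([6.74822528e-01, 2.19675997e-05, 2.17980071e-01]), 'ee_rot': array([-2.31688369e-05,  9.99999873e-01,  1.77142358e-05, -5.02244463e-04]), 'contact_force': array([-0.01016862,  0.00391797, -0.65117203]), 'torque': array([ 0.01362193, -0.01430335,  0.00972907]), 'gripper_width': 0.09305285460776311}
```

View pics/scene0.png

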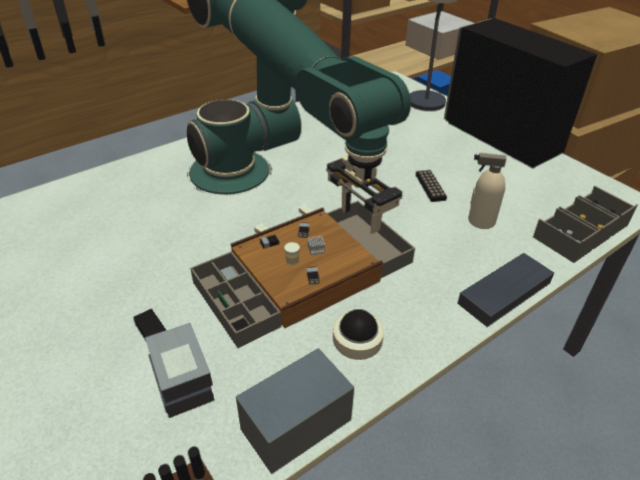

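View pics/side0.png

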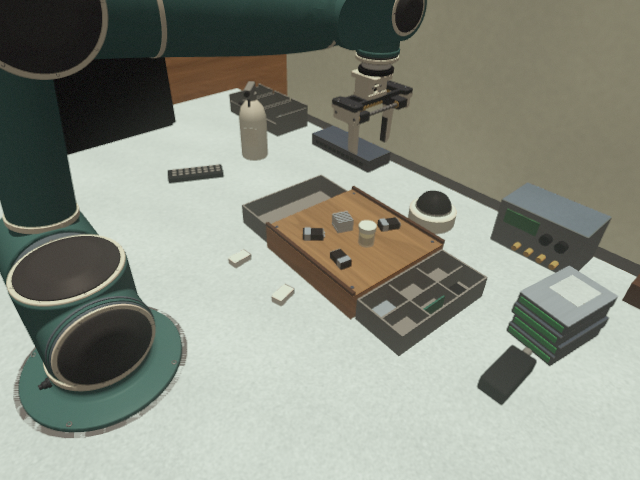

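The scene view shows batteries at (269,241), (303,230) and (313,275). In the side view they are at (341,259), (313,234) and (389,224). The white look-alikes are on the table at side (240,258) and (283,294). The plain tray is at the far (+y) end, and the split tray with its compartments is at the near (-y) end. I'll enlarge the crops to check.

```bash
python3 - <<'E'
from h import *
a=cv2.imread("pics/side0.png")[165:355,235:495]; cv2.imwrite("pics/sc.png",cv2.resize(a,None,fx=3,fy=3,interpolation=cv2.INTER_CUBIC))
a=cv2.imread("pics/scene0.png")[200:345,185:425]; cv2.imwrite("pics/cc.png",cv2.resize(a,None,fx=3.3333,fy=3.3333,interpolation=cv2.INTER_CUBIC))
E
```

```text
(no output)
```

View pics/sc.png

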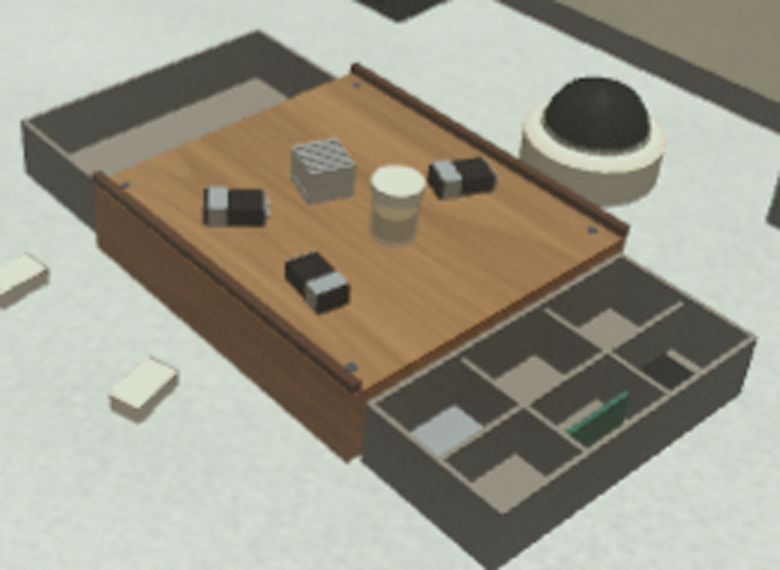

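View pics/cc.png

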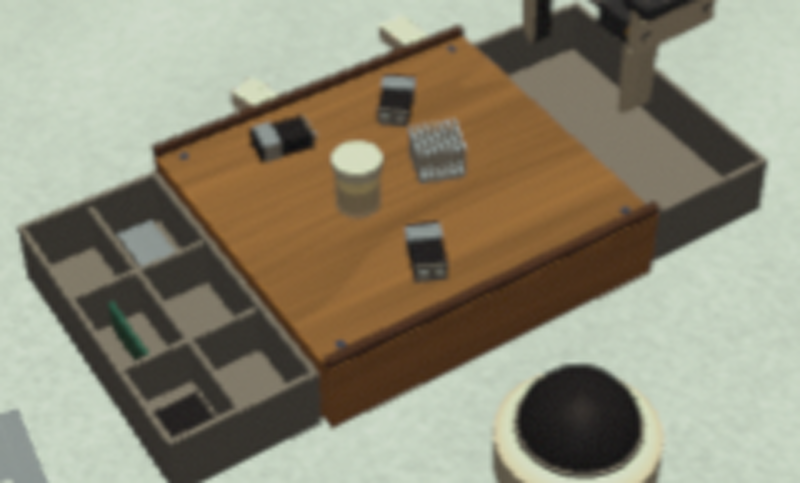

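The crops show three black batteries with steel bands on the board. They are in side crop at (235,207), (317,282) and (462,177). The white blocks on the table at (22,280) and (145,388) are decoys. The heatsink is at (323,170) and the jar at (396,205). The plain tray is upper left.

```bash
python3 - <<'E'
from h import *
S=lambda p:np.array(p)/3+[235,165]
C=lambda p:np.array(p)/3.33333+[185,200]
def sh(t,n,p,z): print(t,n,np.round(world(n,p,z)[:,:2]*1000).tolist())
# lip outer corners: A=(near robot,-y) B=(near,+y) C=(far,+y) D=(far,-y)
sh("lips","side",S([(358,385),(96,175),(355,66),(627,229)]),.073)
sh("lips","scene",C([(156,151),(462,29),(656,208),(327,359)]),.073)
# battery tops: corners
sh("b0","side",S([(285,263),(322,253),(349,286),(318,300)]),.0825)
sh("b1","side",S([(205,188),(264,190),(267,216),(206,212)]),.0825)
sh("b2","side",S([(429,175),(484,158),(495,180),(441,190)]),.0825)
sh("b0","scene",C([(250,127),(302,118),(314,137),(260,150)]),.0825)
sh("b1","scene",C([(384,76),(415,77),(411,110),(378,108)]),.0825)
sh("b2","scene",C([(405,226),(437,222),(446,262),(414,265)]),.0825)
sh("hs top","side",S([(291,147),(334,138),(354,165),(309,173)]),.095)
sh("hs top","scene",C([(409,130),(456,121),(466,163),(418,168)]),.095)
sh("jar top","side",S([(397,180)]),.113); sh("jar top","scene",C([(357,157)]),.113)
E
```

```text
lips side [[413.0, -225.0], [426.0, 71.0], [696.0, 56.0], [683.0, -239.0]]
lips scene [[420.0, -220.0], [434.0, 78.0], [706.0, 62.0], [687.0, -232.0]]
b0 side [[454.0, -112.0], [482.0, -120.0], [471.0, -159.0], [444.0, -155.0]]
b1 side [[470.0, -7.0], [502.0, -37.0], [482.0, -63.0], [451.0, -30.0]]
b2 side [[612.0, -105.0], [662.0, -117.0], [645.0, -142.0], [604.0, -124.0]]
b0 scene [[449.0, -148.0], [464.0, -108.0], [489.0, -113.0], [478.0, -157.0]]
b1 scene [[458.0, -22.0], [474.0, -2.0], [507.0, -30.0], [489.0, -50.0]]
b2 scene [[616.0, -114.0], [627.0, -92.0], [665.0, -112.0], [654.0, -133.0]]
hs top side [[544.0, -22.0], [578.0, -34.0], [564.0, -70.0], [531.0, -56.0]]
hs top scene [[539.0, -54.0], [552.0, -17.0], [597.0, -41.0], [580.0, -75.0]]
jar top side [[555.0, -121.0]]
jar top scene [[558.0, -118.0]]
```

Both cameras agree within about 7 mm. The board centre is about (558,-81) mm with yaw about -2.7°, and the plain tray is at +y. In board coordinates the batteries are at b0 (-90,-58), b1 (-80,49) and b2 (80,-31), which matches the given rows. The gap between b1 and b0 is enough to sweep b1 first. I'll go above it and look with the wrist camera.

```bash
python3 -m pendant '[[2,-4,2,0,0,0,0.047],[2,-8,4,0,0,0,0.047],[2,-12,6,0,0,0,0.047],[2,-16,8,0,0,0,0.047],[2,-19.9,8.2,0,0,0,0.047],[2,-19.9,8.2,0,0,0,0.047],[2,-19.9,8.2,0,0,0,0.047],[2,-19.9,8.2,0,0,0,0.047]]'
python3 - <<'E'
from h import *
cv2.imwrite("pics/w1.png",env.get_image("wrist")); print(pix("wrist",[[.5581,-.081,.065]]))
E
```

```text
clock: 0.9
ee_pos: [0.4764, -0.0819, 0.2181]
ee_rot: [-0.0, 1.0, -0.023, -0.001]
contact_force: [-0.8, 0.6, -0.5]
gripper_width: 0.0334
[[427.7998279 216.8885008]]
```

View pics/w1.png

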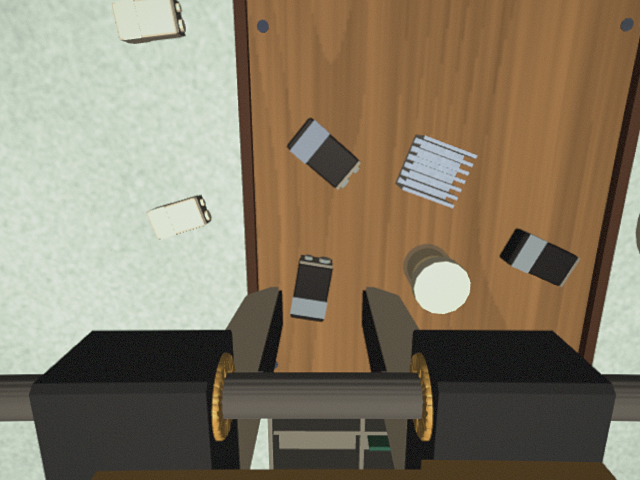

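The wrist view shows b1 at (323,153), b0 at (312,288), b2 at (540,257), the heatsink at (437,170) and the jar's top at (441,288). The white decoys are off the board.

```bash
python3 - <<'E'
from h import *
c=np.array([.558,-.081]);X=np.array([.9989,-.047]);Y=np.array([.047,.9989])
def sh(t,p,z):
    w=world("wrist",p,z)[:,:2]-c; print(t,np.round(np.c_[w@X,w@Y]*1000).tolist())
sh("lip L top outer",[(234,0),(247,290)],.073);sh("lip R inner foot",[(640,140),(583,353)],.065)
sh("pins",[(263,26),(627,25)],.065)
sh("b0",[(299,255),(333,258),(325,321),(291,318)],.0825)
sh("b1",[(311,119),(359,162),(338,188),(289,148)],.0825)
sh("b2",[(517,229),(579,258),(562,286),(501,256)],.0825)
sh("hs",[(418,135),(478,155),(452,208),(397,185)],.095);sh("jar",[(441,288)],.113)
E
```

```text
lip L top outer [[-139.0, 146.0], [-140.0, -57.0]]
lip R inner foot [[148.0, 56.0], [136.0, -116.0]]
pins [[-121.0, 132.0], [123.0, 131.0]]
b0 [[-98.0, -25.0], [-73.0, -28.0], [-79.0, -79.0], [-105.0, -77.0]]
b1 [[-89.0, 72.0], [-55.0, 43.0], [-70.0, 25.0], [-104.0, 53.0]]
b2 [[61.0, -5.0], [109.0, -27.0], [100.0, -50.0], [52.0, -26.0]]
hs [[-18.0, 62.0], [23.0, 49.0], [9.0, 13.0], [-30.0, 29.0]]
jar [[0.0, -39.0]]
```

```bash
python3 -m pendant '[[2,0,-0.4,3.5,0,0,0],[2,0,-0.4,7,0,0,0],[2,0,-0.4,10.5,0,0,0],[2,0,-0.4,13,0,0,0],[2,0,-0.4,14.6,0,0,0],[2,0,-0.4,14.6,0,0,0],[2,0,-0.4,14.6,0,0,0]]'
```

```text
clock: 1.65
ee_pos: [0.4771, -0.0778, 0.0727]
ee_rot: [-0.0, 1.0, -0.023, -0.001]
contact_force: [-0.1, 0.2, 0.0]
gripper_width: 0.02
```

```bash
python3 -m pendant '[[2,0,-1.2,0,0,0,0],[2,0,-2.4,0,0,0,0],[2,0,-3.6,0,0,0,0],[2,0,-4.8,0,0,0,0],[2,0,-6,0,0,0,0],[2,0,-7.2,0,0,0,0],[2,0,-8.4,0,0,0,0],[2,0,-9.6,0,0,0,0],[2,0,-10.8,0,0,0,0],[2,0,-11,0,0,0,0]]'
python3 - <<'E'
from h import *
a=env.get_image("scene")[200:345,185:425]; cv2.imwrite("pics/s2.png",cv2.resize(a,None,fx=3.3333,fy=3.3333,interpolation=cv2.INTER_CUBIC))
E
```

```text
clock: 2.65
ee_pos: [0.4822, 0.0334, 0.0726]
ee_rot: [-0.0, 1.0, -0.023, -0.001]
contact_force: [-0.0, -0.8, 0.3]
gripper_width: 0.0203
```

View pics/s2.png

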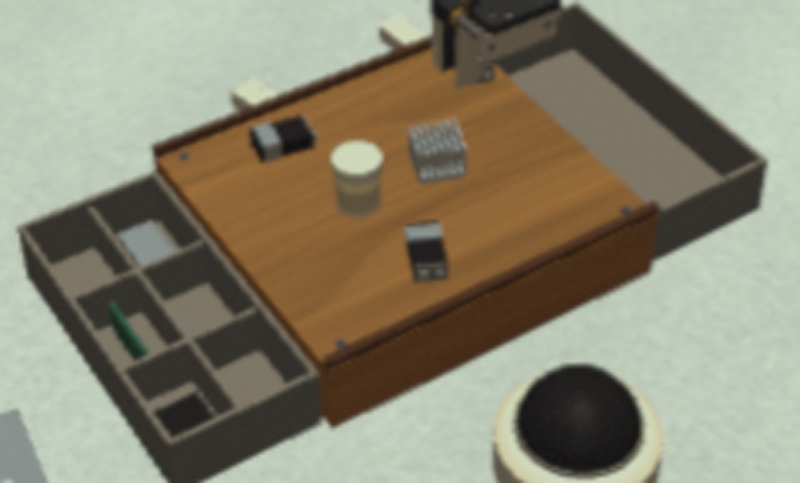

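The fingers are at the board edge with b1 ahead of them, hidden in this view. The other objects haven't moved. I'll push over the edge, lift, and go back behind b0.

```bash
python3 -m pendant '[[2,0,-1.2,0,0,0,0],[2,0,-2.4,0,0,0,0],[2,0,-3.6,0,0,0,0],[2,0,-4.6,0,0,0,0],[2,0,-5.2,0,0,0,0],[2,0,-5.2,0,0,0,0],[2,0,-5.2,-3,0,0,0],[2,0,-5.2,-7,0,0,0],[2,0,-5.2,-8,0,0,0]]'
python3 -m pendant '[[2,-0.7,4,-2,0,0,0],[2,-0.7,8,-4,0,0,0],[2,-0.7,12,-4,0,0,0],[2,-0.7,16,-4,0,0,0],[2,-0.7,20,-4,0,0,0],[2,-0.7,24,-4,0,0,0],[2,-0.7,26.4,-4,0,0,0],[2,-0.7,26.4,-4,0,0,0],[2,-0.7,26.4,-4,0,0,0]]'
python3 - <<'E'
from h import *
cv2.imwrite("pics/w3.png",env.get_image("wrist"))
E
```

```text
clock: 3.6
ee_pos: [0.4859, 0.0849, 0.1568]
ee_rot: [-0.0, 1.0, -0.023, 0.002]
contact_force: [-0.0, 0.3, 0.2]
gripper_width: 0.0202
clock: 4.5
ee_pos: [0.4665, -0.1789, 0.1961]
ee_rot: [-0.001, 1.0, -0.023, 0.001]
contact_force: [0.1, -0.6, -0.7]
gripper_width: 0.0201
```

View pics/w3.png

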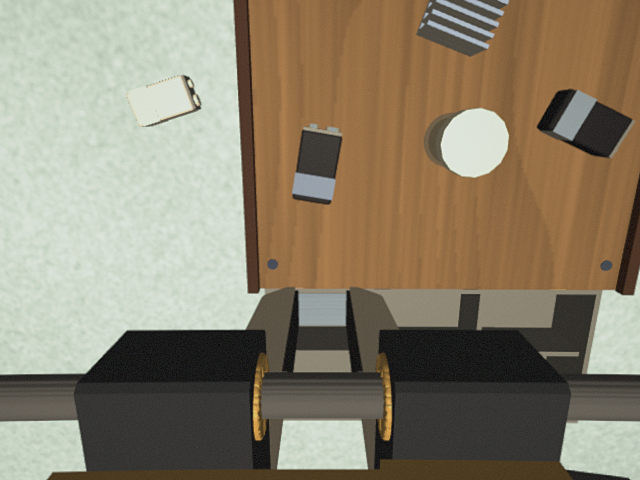

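b0 at (318,165) hasn't moved, and b1 is no longer on the board where it lay. The fingers are lined up behind b0, so I'll descend and sweep.

```bash
python3 -m pendant '[[2,0,0,3.5,0,0,0],[2,0,0,7,0,0,0],[2,0,0,10,0,0,0],[2,0,0,12.3,0,0,0],[2,0,0,12.3,0,0,0],[2,0,0,12.3,0,0,0]]'
python3 -m pendant '[[2,0,-1,0,0,0,0],[2,0,-2.2,0,0,0,0],[2,0,-3.4,0,0,0,0],[2,0,-4.6,0,0,0,0],[2,0,-5.8,0,0,0,0],[2,0,-7,0,0,0,0],[2,0,-8.2,0,0,0,0],[2,0,-9.4,0,0,0,0],[2,0,-10.6,0,0,0,0],[2,0,-11.8,0,0,0,0]]'
python3 -m pendant '[[2,0,-1.2,0,0,0,0],[2,0,-2.4,0,0,0,0],[2,0,-3.6,0,0,0,0],[2,0,-4.8,0,0,0,0],[2,0,-6,0,0,0,0],[2,0,-7.2,0,0,0,0],[2,0,-8.4,0,0,0,0],[2,0,-9.6,0,0,0,0],[2,0,-9.8,0,0,0,0]]'
python3 - <<'E'
from h import *
a=env.get_image("side")[165:355,235:495]; cv2.imwrite("pics/s4.png",cv2.resize(a,None,fx=3,fy=3,interpolation=cv2.INTER_CUBIC))
E
```

```text
clock: 5.15
ee_pos: [0.4673, -0.1775, 0.074]
ee_rot: [-0.001, 1.0, -0.022, 0.001]
contact_force: [0.1, 0.2, -0.0]
gripper_width: 0.0199
clock: 6.15
ee_pos: [0.4726, -0.0587, 0.0741]
ee_rot: [-0.001, 1.0, -0.022, 0.001]
contact_force: [0.3, 0.0, 0.8]
gripper_width: 0.02
clock: 7.05
ee_pos: [0.477, 0.0405, 0.0742]
ee_rot: [-0.001, 1.0, -0.022, 0.001]
contact_force: [0.3, 0.2, 0.6]
gripper_width: 0.0199
```

View pics/s4.png

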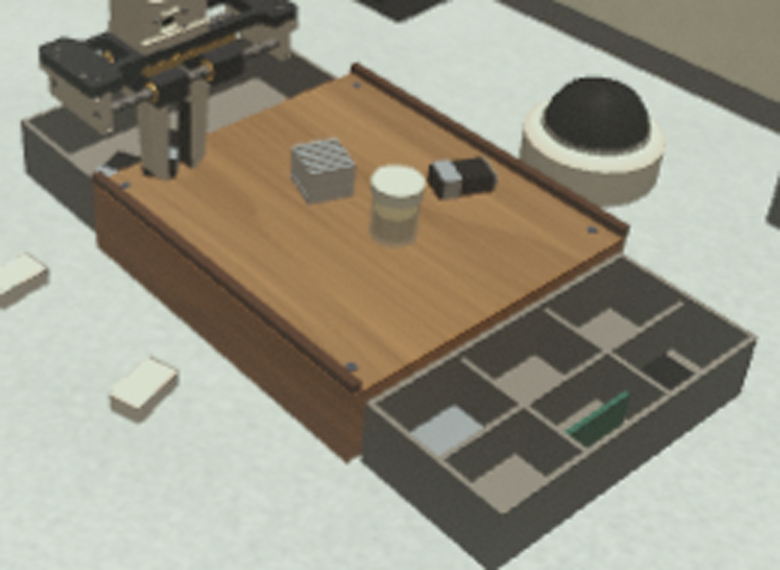

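The fingers are near the edge carrying b0, and b1 is visible in the tray at (125,160). I'll finish the push, lift, and move above the spot behind b2.

```bash
python3 -m pendant '[[2,0,-1.2,0,0,0,0],[2,0,-2.4,0,0,0,0],[2,0,-3.6,0,0,0,0],[2,0,-4.6,0,0,0,0],[2,0,-4.6,0,0,0,0],[2,0,-4.6,-3,0,0,0],[2,0,-4.6,-7,0,0,0],[2,0,-4.6,-11,0,0,0],[2,0,-4.6,-12,0,0,0],[2,0,-4.6,-12,0,0,0]]'
python3 -m pendant '[[2,2.8,4,0,0,0,0],[2,5.6,8,0,0,0,0],[2,8.4,12,0,0,0,0],[2,11.2,16,0,0,0,0],[2,14,20,0,0,0,0],[2,16.8,24,0,0,0,0],[2,16.8,24.1,0,0,0,0],[2,16.8,24.1,0,0,0,0],[2,16.8,24.1,0,0,0,0]]'
python3 - <<'E'
from h import *
cv2.imwrite("pics/w5.png",env.get_image("wrist"))
E
```

```text
clock: 8.1
ee_pos: [0.4793, 0.0859, 0.1959]
ee_rot: [-0.001, 1.0, -0.022, 0.003]
contact_force: [0.6, -0.5, 0.2]
gripper_width: 0.0197
clock: 9.0
ee_pos: [0.6359, -0.1614, 0.1953]
ee_rot: [-0.001, 1.0, -0.022, 0.002]
contact_force: [-0.6, 0.3, 0.4]
gripper_width: 0.0199
```

View pics/w5.png

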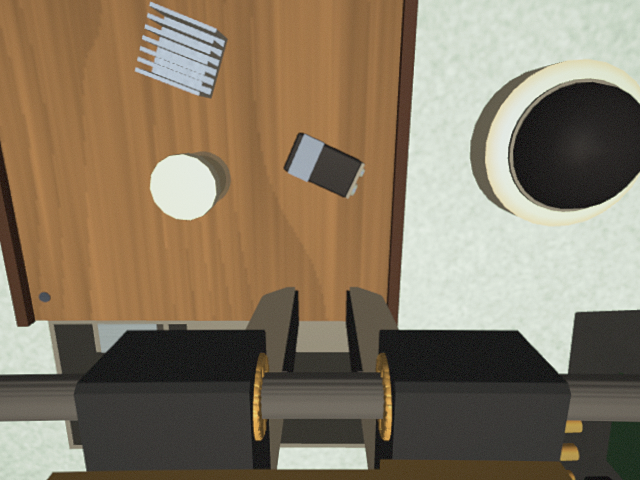

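b2 at (325,165) is centred ahead of the fingers. I'll descend and sweep.

```bash
python3 -m pendant '[[2,0,0,3.5,0,0,0],[2,0,0,7,0,0,0],[2,0,0,10,0,0,0],[2,0,0,12.2,0,0,0],[2,0,0,12.2,0,0,0],[2,0,0,12.2,0,0,0]]'
python3 -m pendant '[[2,0,-1,0,0,0,0],[2,0,-2.2,0,0,0,0],[2,0,-3.4,0,0,0,0],[2,0,-4.6,0,0,0,0],[2,0,-5.8,0,0,0,0],[2,0,-7,0,0,0,0],[2,0,-8.2,0,0,0,0],[2,0,-9.4,0,0,0,0],[2,0,-10.6,0,0,0,0],[2,0,-11.8,0,0,0,0]]'
python3 -m pendant '[[2,0,-1.2,0,0,0,0],[2,0,-2.4,0,0,0,0],[2,0,-3.6,0,0,0,0],[2,0,-4.8,0,0,0,0],[2,0,-6,0,0,0,0],[2,0,-7.2,0,0,0,0],[2,0,-8,0,0,0,0]]'
python3 - <<'E'
from h import *
a=env.get_image("scene")[200:345,185:425]; cv2.imwrite("pics/s6.png",cv2.resize(a,None,fx=3.3333,fy=3.3333,interpolation=cv2.INTER_CUBIC))
E
```

```text
clock: 9.65
ee_pos: [0.6366, -0.1602, 0.0749]
ee_rot: [-0.001, 1.0, -0.021, 0.003]
contact_force: [0.8, -0.5, 0.8]
gripper_width: 0.0201
clock: 10.65
ee_pos: [0.6416, -0.0413, 0.075]
ee_rot: [-0.001, 1.0, -0.021, 0.003]
contact_force: [-1.0, 0.6, -0.9]
gripper_width: 0.0196
clock: 11.35
ee_pos: [0.645, 0.0398, 0.0752]
ee_rot: [-0.001, 1.0, -0.021, 0.003]
contact_force: [0.0, -1.1, 0.1]
gripper_width: 0.02
```

View pics/s6.png

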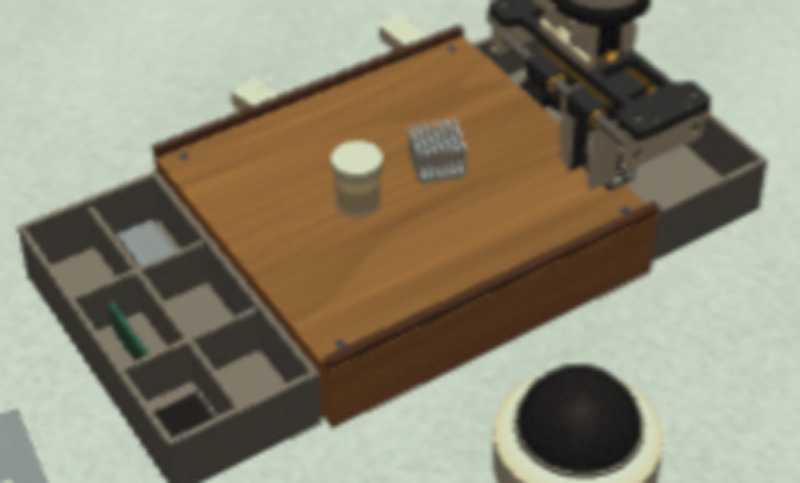

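The board shows only the jar and heatsink, both unmoved, with b2 ahead of the fingers at the edge. I'll finish the push, lift, and look into the tray.

```bash
python3 -m pendant '[[2,0,-1.2,0,0,0,0],[2,0,-2.4,0,0,0,0],[2,0,-3.6,0,0,0,0],[2,0,-4,0,0,0,0],[2,0,-4,0,0,0,0],[2,0,-4,-3,0,0,0],[2,0,-4,-7,0,0,0],[2,0,-4,-11,0,0,0],[2,0,-4,-15,0,0,0],[2,0,-4,-17,0,0,0]]'
python3 -m pendant '[[2,-3,0,0,0,0,0],[2,-6,3,-2,0,0,0],[2,-8,5,-2,0,0,0],[2,-8,5,-2,0,0,0],[2,-8,5,-2,0,0,0]]'
python3 - <<'E'
from h import *
cv2.imwrite("pics/w7.png",env.get_image("wrist"))
cv2.imwrite("pics/side7.png",env.get_image("side"))
E
```

```text
clock: 12.4
ee_pos: [0.6462, 0.0797, 0.2495]
ee_rot: [-0.001, 1.0, -0.021, 0.005]
contact_force: [0.6, 0.4, 0.3]
gripper_width: 0.0201
clock: 12.9
ee_pos: [0.564, 0.0326, 0.2689]
ee_rot: [-0.001, 1.0, -0.021, 0.005]
contact_force: [0.8, 0.4, -0.2]
gripper_width: 0.0198
```

View pics/w7.png

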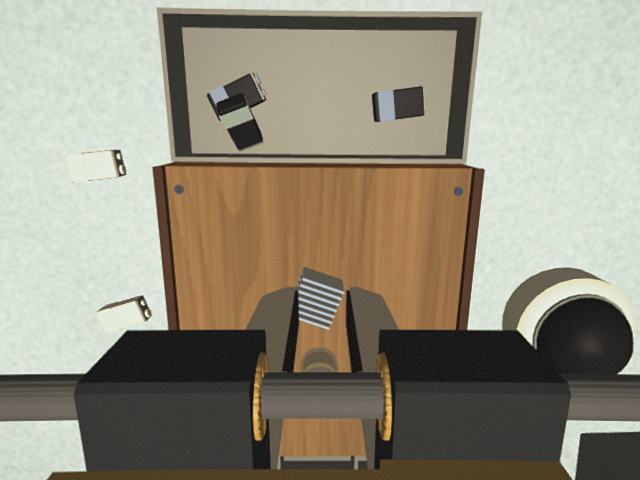

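View pics/side7.png

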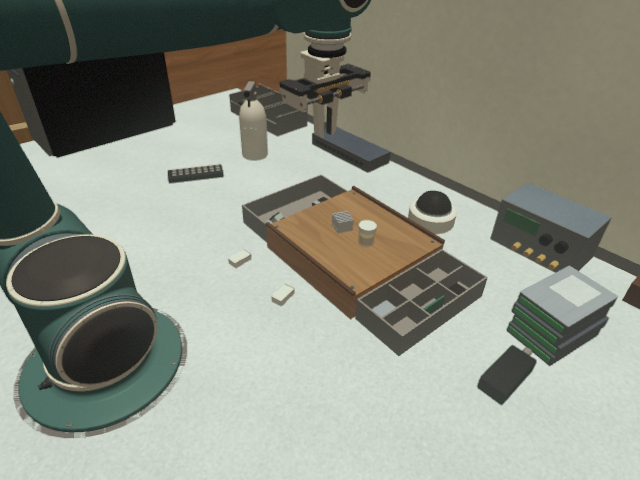

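All three batteries are inside the plain tray, at wrist pixels (238,90), (240,122) and (400,104); one is leaning on another. The jar, heatsink, keypad and power brick are where they were, and the gripper is clear.

```bash
python3 -c "
from bench import env
print(env.job_done())"
```

```text
the job is handed in; nothing more can be done
None
```

All three batteries are in the plain tray, and I handed the job in at about 13 s of the 67 s allowed. I swept them off the +y end of the board one at a time with the fingers 2 cm apart: the two in the near row first, then the single one in the far row.

- **Batteries:** the last wrist and side pictures show all three inside the plain tray. One rests leaning on another.
- **Other objects:** judged by eye in those pictures, the heatsink and jar on the board and the keypad and power brick beside it hadn't moved.
- **Forces:** the wrist force readings at the end of each move stayed around 1 N, and the gripper was clear of everything at hand-in.
- **Disagreements:** none of the checks failed. The scene and side cameras differed by up to about 10 mm on most points, and about 20 mm on some heatsink corners. I took the battery positions from the closer wrist view.

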